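# Free the jammed fume hood and let it down

## Robot

A 6-joint arm with a two-finger parallel gripper is mounted at the origin on the work surface. World frame = base frame: x ahead of the robot, y to its left, z up, the work surface at z = 0. Lengths are in mm, angles in rad, forces in N, time in s.
With the tool pointing down it reaches from about 325 to 900 mm from the base axis. Payload 6.1 kg.
Tool frame: the origin (TCP) lies midway between the tips of the shut fingers; the grasp point (between the pads) lies 19 mm behind it (hold_point_z is the distance from the TCP to the grasp point, in mm); z points along the fingers, y is the line along which they close (so a half turn about z gives the same grasp; the last joint's range is limited). The gripper opens to 87 mm and grips with 3 to 60 N. Pads are 19 mm wide; open, the fingers measure 117 mm over their backs; the gripper's body (75 mm by 190 mm) begins 51 mm behind the grasp point.
Start: joints at [1.099, 0.22, 1.526, -0, 1.395, -0.126], TCP at [211.841, 587.996, 222.538] pointing down, gripper open.
Joint ranges: [-2.98, 2.98], [-0.91, 2.08], [0.09, 2.57], [-1.24, 4.39], [0.2, 2.65], [-2.68, 2.68]. Speed limits (rad/s): [2.57, 2.57, 3.01, 3.14, 3.14, 3.14].

## Interface

Orientations are given as a 3x3 rotation matrix whose columns are the frame's x, y, z axes.
In Python, from bench import * gives the robot as it stands.
- The arm moves only by the shell command python3 -m inch 'ROWS' [OPENING]. ROWS is JSON, a list of rows, each an object of numbers: "x", "y", "z": the shift along the tool's x, y, z in mm; "roll": the turn about the tool's z in rad. In form: [{"x": .., "y": .., "z": .., "roll": ..}, ...]. A call has 1 to 12 rows; each row shifts and turns the commanded pose from where the row before left it, along the tool's axes as they then stand; what a row does not reach is not made up. A row lasts 1/10 s, in which the tool goes at most 50 mm and 8.59 degrees, less where a joint would pass 70% of its speed; a pose out of reach is approached as far as the arm can. A call with a gripper value outside its range is refused whole. OPENING is the finger opening in mm, from 0 to 87, set as the call begins (- or left out, the last holds). The fingers move at their own pace and stop on an object; the grip force is fixed at half the most. Time passes only in rows, so rows that do not move let the fingers close. It gives the time, the measured TCP pose, the force, the opening and the grip force at its end, in the units of the state.
- observe(): the state, without advancing time (a new reading comes with each control period).
- read_camera(name): name is "scene" or "top"; returns the picture (400x640x3 uint8, red, green, blue); there is no depth.
- calibration(name): a dict with "mtx" (3x3 intrinsics, pixels), "R" (3x3) and "t" (3): a world point X has camera coordinates R X + t. Camera axes: x right, y down, z forward; pixel columns grow to the right and rows downward; lengths in mm; the calibration is good to about 2 mm. A picture is of the moment at which its call begins. calibration takes no time and is no camera call.
- job_done(): hands the job in; it is judged then, once.
Trained networks look in the newest picture that a camera, given by its name, has taken for a name from the list of things; names that differ only in an ending like _2 or _b are one class to them, and where a whole thing is asked for, a point or a joint stands for the part that bears it (a point fixed in the world has none). Each returns a list of dicts, best first, with "p" (0 to 1); they miss things now and then, are a little off and sometimes report something else, mostly with a low value. They report only what shows in the picture. A call takes as long as a camera call.
- boxes_of(camera, query): "uv" ([column, row] in pixels, amid what is visible of it).
- mark_of(camera, query): "uv" ([column, row] in pixels: a listed point, or the origin of a listed thing).
The state is a dict: "time": time; "joint_pos": joint angles; "joint_vel": joint speeds; "effort": joint torques, N m; "eef_pos": TCP position; "tcp_rot": TCP orientation; "ft_force": force on the tool from outside, world axes, zero at the start; "ft_torque": the same for the moment, N m; "grip_width": finger opening in mm; "finger_force": force on a finger pad.
Only numpy, scipy, OpenCV 4.12 (cv2) and the standard library are available. Lean on these libraries where they do the work, as an engineer would, in place of code of your own. Each camera call takes 0.05 s, during which the arm holds its last target. There are 200 camera calls.

## Task

The ratchet fume hood has been let down over the tip-cleaner tray. Raise the hood by its handle until the ratchet holds it clear of the tray's tub, pull the tray out from under it and leave it flat on the middle of the green pad, lined up with it; then push the red release paddle and let the hood down all the way. Leave the wooden project, the solder spool and the cutters where they are.

Things in the scene. Friction and masses are not known exactly. Their poses are not given: they have to be found in the camera images.
- stand: Fixed ratchet stand of the fume hood. Origin on the bench under the middle of the hood; x points from the handle side (the robot's) to the mast, y to the left along the tray, z up. In mm: steel base plate x 46 to 130, y -75 to 75, 12 high; two guide rods, 10 thick, at x 50, y +-22, 190 high; pawl bracket x 67 to 109, y +-18, 100 high.
- hood (a joint): Height of the hood (0.56 to 0.9 kg) above its lowest stop, m, 0 to 0.088; 0 = all the way down. The ratchet holds it at about 0.014, 0.030, 0.046, 0.062 and 0.078 and lets it rise (10 to 20 N, pulled slowly), a click at each tooth. To let the tray's tub pass, it must be held at 0.062 or higher. While the paddle is pushed, it sinks by itself, damped, at 4 to 10 cm/s.
- hood_top (a point): Middle of the hood's top. The hood is a black box 80 (stand's x) by 90 (y) by 69 high, an upside-down pan: its walls, 4 thick, reach 24 below its ceiling. At joint 0 its rim is 15 above the bench and its top 84. The toothed brass rail on its back moves with it (x 44 to 62, y +-8, reaching 43 above the hood's top). All in mm.
- hood_handle (a point): Middle of the hood's steel handle bar: 12 mm thick, 90 long along the stand's y, 88 mm before the hood's middle (42 mm of free room between bar and hood), its end arms at y +-45. It is 70 mm above the bench at joint 0, 14 mm below the hood's top, and moves with the hood.
- pawl (a joint): Angle of the sprung ratchet pawl with its red release paddle, rad: 0 = engaged (springs back to it), 0.4 = stop. Above about 0.25 the hood is free. Pivot: level axis along the stand's y at x 82, height 88 mm.
- pawl_paddle (a point): Middle of the top edge of the red paddle's robot-side face. The paddle stands upright beside the mast: 30 wide (stand's y 35 to 65), 8 thick, top 200 mm above the bench. Pushing its upper part along the stand's +x (away from the robot) by 20 to 35 mm, 2 to 5 N, lifts the pawl off the teeth; keep it pushed while the hood sinks.
- tray: The obstacle: loose black tip-cleaner tray, 0.28 to 0.46 kg, 60 (x) by 190 (y) by 20 high, origin at the middle of its underside. In its middle stands an aluminium tub, 44 diameter, top 66 mm above the bench; at the start it sticks up inside the hood. The ends, with a well each, stick out left and right of the hood.
- well_left (a point): Middle of the floor of the tray's left (+y) well, 69 mm from the tray's middle: open on top, blue floor 5 mm above the bench, inside 52 (x) by 44 (y), walls 4 thick and 20 high, blue end wall. A tool tip in the well can drag the tray by the end wall; a tool leaning outwards, away from the hood, has room beside the hood.
- well_right (a point): The same for the right (-y) well.
- pad: Green marked pad on the bench (1 mm thin, looks only), 100 by 220, left or right of the hood, its y along its length; the tray belongs on its middle. Origin at its middle.
- project: Bystander: pine board 80 by 100 by 18 with a post, a small motor (117 high) and a battery box, on the other side of the hood from the pad. Origin under its middle.
- spool: Bystander: metal spool of solder standing on its flange, 50 diameter, 44 high. Origin under its middle.
- cutters: Bystander: side cutters with a red and a blue handle, lying flat, about 110 by 45 by 12. Origin on the bench near the middle.

How it is judged:
By the outcome, as a careful person would: the job done as asked, in the order asked, and still so for the second after the job is handed in, with the robot touching nothing.
It also fails if it takes over 62 s, if anything falls off the work surface, if the arm or the gripper's body presses on something with over 40 N, if the wrist force passes 120 N, or if a joint passes its speed limit or range.

## Working session

There is one attempt and no reset: what is moved stays moved. The work goes in short steps, Python scripts to look and compute and a shell command to move; the robot and the scene stay as the last step left them, time stands still between calls to the robot, and variables do not carry over. Pictures are saved under pics/ and viewed, at most 10 in all, crops included, and the job is handed in when it is done.

```bash
ls; mkdir -p pics; python3 - <<'E'
from bench import *
import cv2
for c in("scene","top"):
    cv2.imwrite(f"pics/{c}0.png",read_camera(c)[:,:,::-1])
    k=calibration(c); print(c,k["mtx"].tolist(),k["R"].round(4).tolist(),k["t"].round(1).tolist())
    for n in["stand","hood_top","hood_handle","pawl_paddle","tray","well_left","well_right","pad","project","spool","cutters"]:
        print(n,[(round(d["p"],2),[round(v) for v in d["uv"]]) for d in mark_of(c,n)[:3]])
s=observe();print(s)
E
```

```text
pics
scene [[396.7672444038457, 0.0, 312.89015189890017], [0.0, 396.7672444038457, 201.21862502656933], [0.0, 0.0, 1.0]] [[-0.8456, 0.5338, 0.0096], [0.2977, 0.4863, -0.8215], [-0.4432, -0.6918, -0.5701]] [427.7, -45.5, 1178.3]
stand [(0.67, [300, 239])]
hood_top [(0.68, [294, 199])]
hood_handle [(0.71, [323, 192])]
pawl_paddle [(0.93, [285, 186])]
tray [(0.66, [298, 237])]
well_left [(0.66, [312, 251])]
well_right [(0.58, [300, 237])]
pad [(0.93, [258, 204])]
project [(0.78, [352, 280])]
spool [(0.61, [296, 194])]
cutters [(0.6, [384, 258]), (0.49, [258, 204])]
top [[421.8979616070969, 0.0, 320.27082645983404], [0.0, 421.8979616070969, 199.77016659313904], [0.0, 0.0, 1.0]] [[-0.0115, -0.9999, -0.0003], [-0.998, 0.0115, -0.0629], [0.0629, -0.0004, -0.998]] [47.6, 512.5, 1008.5]
stand [(0.69, [356, 191])]
hood_top []
hood_handle [(0.82, [370, 231])]
pawl_paddle [(0.75, [332, 150]), (0.23, [331, 198])]
tray []
well_left [(0.8, [327, 200])]
well_right [(0.59, [390, 196])]
pad [(0.67, [428, 186])]
project [(0.83, [281, 208]), (0.37, [356, 189])]
spool [(0.83, [425, 236])]
cutters [(0.82, [284, 251])]
{'time': 1.2, 'joint_pos': array([ 1.09887418e+00,  2.20377201e-01,  1.52651450e+00, -7.26052913e-06,
        1.39467283e+00, -1.26097921e-01]), 'joint_vel': array([-5.95401379e-04, -5.13415515e-04,  2.59184378e-04,  1.42929908e-03,
       -5.05847583e-04,  6.33754681e-05]), 'effort': array([-2.02038750e-04, -4.94583321e+01, -3.87701941e+01,  7.03732716e-02,
        4.71566606e-02,  1.43951786e-05]), 'eef_pos': array([211.8606946 , 587.99281887, 222.54409081]), 'tcp_rot': array([[-9.40796813e-01,  3.38971027e-01,  1.91519183e-05],
       [ 3.38971027e-01,  9.40796812e-01,  2.18001462e-05],
       [-1.06284458e-05,  2.70014535e-05, -1.00000000e+00]]), 'ft_force': array([-0.49768303, -0.02248403, -0.04033792]), 'ft_torque': array([ 0.01022135, -0.0131355 , -0.00872264]), 'finger_force': 0.0, 'grip_width': 86.79866525414585}
```

```bash
python3 - <<'E'
import cv2
a=cv2.imread("pics/top0.png")[120:280,230:480]; cv2.imwrite("pics/top0c.png",cv2.resize(a,(800,512),interpolation=cv2.INTER_CUBIC))
a=cv2.imread("pics/scene0.png")[130:310,200:440]; cv2.imwrite("pics/scene0c.png",cv2.resize(a,(800,600),interpolation=cv2.INTER_CUBIC))
E
```

```text
(no output)
```

View pics/top0c.png

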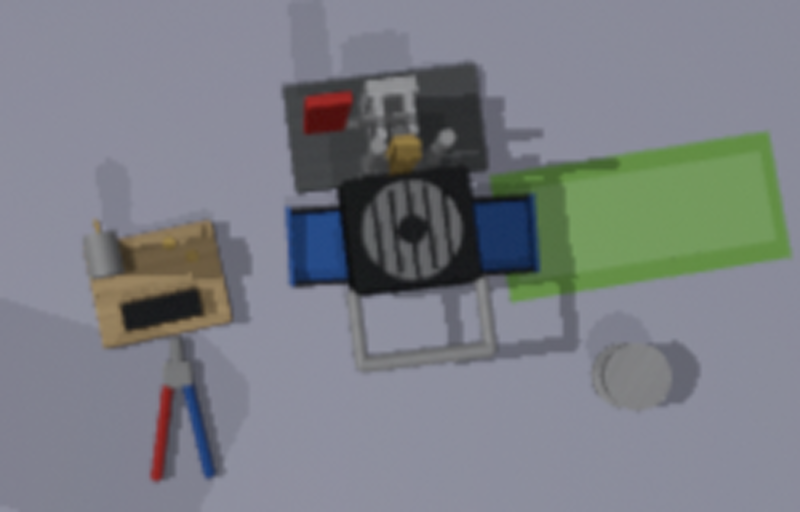

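View pics/scene0c.png

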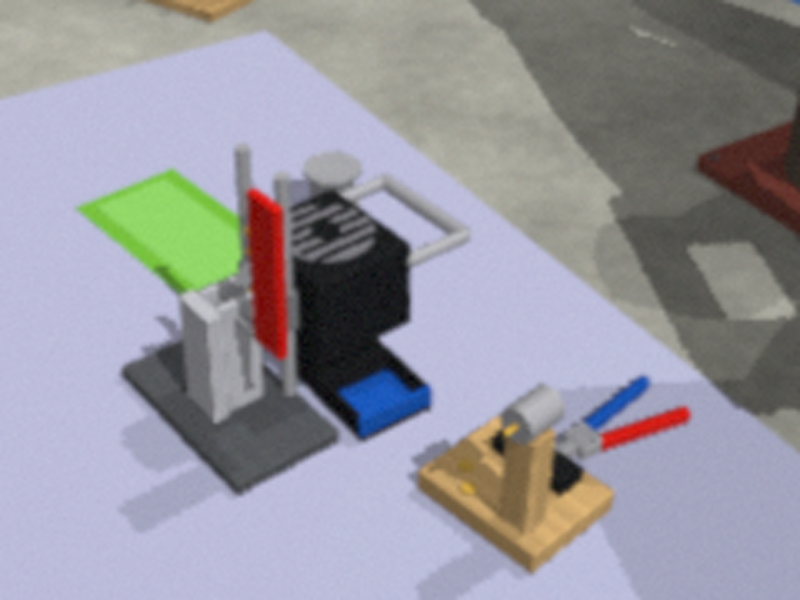

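The top view shows the hood at about (358,192) px and the handle bar spanning (342,234)–(384,230). The paddle is at (332,155). The pad is to the right, with its centre near (430,188), and the project and cutters are on the left. Next I fit poses to these points.

```bash
cat > h.py <<'E'
import numpy as np, cv2
from bench import *
from scipy.optimize import least_squares
def proj(c,X):
    k=calibration(c); p=(np.atleast_2d(X)@np.array(k["R"]).T+k["t"])@np.array(k["mtx"]).T
    return p[:,:2]/p[:,2:]
def unproj(c,uv,z):
    k=calibration(c);R=np.array(k["R"]);C=-R.T@k["t"]
    d=np.c_[np.atleast_2d(uv),np.ones(len(np.atleast_2d(uv)))]@np.linalg.inv(k["mtx"]).T@R
    return C+d*((z-C[2])/d[:,2])[:,None]
def T(p,L):
    L=np.atleast_2d(L);c,s=np.cos(p[2]),np.sin(p[2])
    return np.c_[p[0]+c*L[:,0]-s*L[:,1],p[1]+s*L[:,0]+c*L[:,1],L[:,2]]
def fit(obs,p0):  # obs: list of (cam, local pts, uv)
    f=lambda p:np.concatenate([(proj(c,T(p,L))-uv).ravel() for c,L,uv in obs])
    r=least_squares(f,p0,loss="soft_l1"); return r.x,np.abs(r.fun).reshape(-1,2).round(1).tolist()
def quad(mask):
    cs,_=cv2.findContours(mask,cv2.RETR_EXTERNAL,cv2.CHAIN_APPROX_NONE);c=cv2.convexHull(max(cs,key=cv2.contourArea))
    return cv2.boxPoints(cv2.minAreaRect(c)),cv2.contourArea(c)
E
python3 - <<'E'
from h import *
cr=lambda a:np.array(a)/3.2+[230,120]
cs=lambda a:np.array(a)*.3+[200,130]
hood=("top",[[40,45,84],[40,-45,84],[-40,-45,84],[-40,45,84]],cr([(340,183),(470,167),(485,277),(355,293)]))
bar=("top",[[-88,45,70],[-88,-45,70]],cr([(360,363),(492,350)]))
base=("top",[[130,75,12],[130,-75,12],[46,-75,12],[46,75,12]],cr([(284,87),(475,64),(487,170),(296,192)]))
bs=("scene",[[130,75,12],[130,-75,12]],cs([(240,488),(124,372)]))
bb=("scene",[[-94,45,70],[-94,-45,70]],cs([(468,236),(387,180)]))
g=unproj("top",hood[2].mean(0),84)[0]; print(g)
p,r=fit([hood,bar,base,bs,bb],[g[0],g[1],0.1]); print("stand",p.round(3),r)
for n,L in dict(handle=[-88,0,70],paddle=[78,50,200]).items():
    print(n,T(p,L).round(1),[proj(c,T(p,L)).round() for c in("top","scene")])
tray=("top",[[30,95,20],[-30,95,20],[30,-95,20],[-30,-95,20]],cr([(287,209),(292,286),(536,195),(538,272)]))
q,r=fit([tray],p); print("tray",q.round(3),r)
hsv=cv2.cvtColor(cv2.imread("pics/top0.png"),cv2.COLOR_BGR2HSV)
m=cv2.inRange(hsv,(40,80,60),(80,255,255)); b,_=quad(m); X=unproj("top",b,1)
print("pad quad",X.round(1).tolist(),X.mean(0).round(1),[round(np.linalg.norm(X[i]-X[i-1]),1) for i in range(4)])
pad=("top",[[50,110,1],[50,-110,1],[-50,-110,1],[-50,110,1]],cr([(492,178),(768,133),(790,256),(510,300)]))
z,r=fit([pad],[*X.mean(0)[:2],p[2]]);print("pad",z.round(3),r)
ps=("scene",pad[1][1:3],cs([(78,208),(171,170)]))
print("pad in scene",proj("scene",T(z,ps[1])),ps[2])
for c,u in(("top",[425,236]),("scene",[300,177])): print("spool",unproj(c,u,44))
E
```

```text
[525.72824846 -46.15922291  84.        ]
stand [ 5.2318e+02 -4.4557e+01  1.2400e-01] [[0.1, 1.1], [1.6, 0.8], [1.2, 1.2], [0.1, 1.6], [1.1, 0.7], [1.2, 0.6], [0.8, 0.0], [0.1, 1.0], [1.1, 0.5], [0.1, 0.9], [1.5, 1.7], [2.2, 2.1], [1.3, 7.7], [0.8, 8.5]]
handle [[435.9 -55.5  70. ]] [array([[363., 231.]]), array([[325., 201.]])]
paddle [[594.4  14.7 200. ]] [array([[333., 153.]]), array([[280., 188.]])]
tray [ 5.22985e+02 -5.26990e+01  4.40000e-02] [[0.3, 0.3], [0.5, 0.3], [0.0, 0.3], [1.1, 0.3]]
pad quad [[574.2, -114.5, 1.0], [606.9, -330.8, 1.0], [509.7, -343.1, 1.0], [477.4, -128.1, 1.0]] [ 542.1 -229.1    1. ] [np.float64(97.7), np.float64(218.7), np.float64(97.9), np.float64(217.4)]
pad [ 5.40865e+02 -2.29448e+02  1.45000e-01] [[1.1, 1.0], [0.2, 0.7], [0.6, 0.7], [0.0, 0.9]]
pad in scene [[221.66769288 191.85830255]
 [251.0704787  180.13480403]] [[223.4 192.4]
 [251.3 181. ]]
spool [[ 423.17339994 -203.34516675   44.        ]]
spool [[ 408.43575839 -223.56602121   44.        ]]
```

```bash
python3 - <<'E'
from h import *
cr=lambda a:np.array(a)/3.2+[230,120]
cs=lambda a:np.array(a)*.3+[200,130]
mv=[("top",np.array([[40,45,84],[40,-45,84],[-40,-45,84],[-40,45,84]]),cr([(340,183),(470,167),(485,277),(355,293)])),
("top",np.array([[-88,45,70],[-88,-45,70]]),cr([(360,363),(492,350)])),
("scene",np.array([[-94,45,70],[-94,-45,70],[-40,45,84]]),cs([(468,236),(387,180),(408,248)]))]
fx=[("top",np.array([[130,75,12],[130,-75,12],[46,-75,12],[46,75,12]]),cr([(284,87),(475,64),(487,170),(296,192)])),
("scene",np.array([[130,75,12],[130,-75,12]]),cs([(240,488),(124,372)]))]
def f(p): return np.concatenate([(proj(c,T(p,L+[0,0,p[3]]))-uv).ravel() for c,L,uv in mv]+[(proj(c,T(p,L))-uv).ravel() for c,L,uv in fx])
r=least_squares(f,[523,-45,.12,0],loss="soft_l1");p=r.x
print(p.round(3),r.fun.reshape(-1,2).round(1).tolist())
h=[-88,0,70+p[3]];print("handle",T(p,h),"paddle",T(p,[78,50,200]))
E
```

```text
[ 5.23057e+02 -4.31320e+01  1.16000e-01  2.47060e+01] [[-0.2, -0.3], [-0.6, -0.4], [-0.4, 1.0], [-0.2, 1.1], [0.8, 0.8], [-0.5, -0.3], [-0.3, -0.2], [0.0, 0.6], [0.5, -0.5], [-1.0, -0.3], [-0.2, -0.7], [0.7, -0.2], [-0.4, 0.7], [-1.6, -1.4], [-1.9, -2.2]]
handle [[435.64795407 -53.31388877  94.70631093]] paddle [[594.74823168  15.55629102 200.        ]]
```

```bash
python3 -m inch '[{"roll":0.1386},{"roll":0.1386},{"roll":0.1386},{"roll":0.1386},{"roll":0.1386},{"roll":0.1386},{"roll":0.1386},{"roll":0.1386},{"x":-39,"y":8.7},{"x":-39,"y":8.7},{"x":-39,"y":8.7},{"x":-39,"y":8.7}]' 44; python3 -m inch '[{"x":-39,"y":8.7},{"x":-39,"y":8.7},{"x":-39,"y":8.7},{"x":-39,"y":8.7},{"x":-39,"y":8.7},{"x":-39,"y":8.7},{"x":-39,"y":8.7},{"x":-39,"y":8.7},{"x":-39,"y":8.7},{"x":-39,"y":8.7},{"x":-39,"y":8.7},{"x":-39,"y":8.7}]'
python3 -m inch '[{"x":-39,"y":8.7},{},{}]'
python3 - <<'E'
from h import *
s=observe();print(s["time"],s["eef_pos"],s["tcp_rot"][:,1],s["joint_pos"],s["ft_force"])
cv2.imwrite("pics/s1.png",cv2.resize(read_camera("scene")[130:310,200:440,::-1],(800,600)))
E
```

```text
1.2 [211.8606946  587.99281887 222.54409081] [3.38971027e-01 9.40796812e-01 2.70014535e-05] [ 1.09887418e+00  2.20377201e-01  1.52651450e+00 -7.26052913e-06
  1.39467283e+00 -1.26097921e-01] [-0.49768303 -0.02248403 -0.04033792]invalid input at $[0]: expected keys x, y, z, roll
invalid input at $[0]: expected keys x, y, z, roll
invalid input at $[0]: expected keys x, y, z, roll
```

View pics/s1.png

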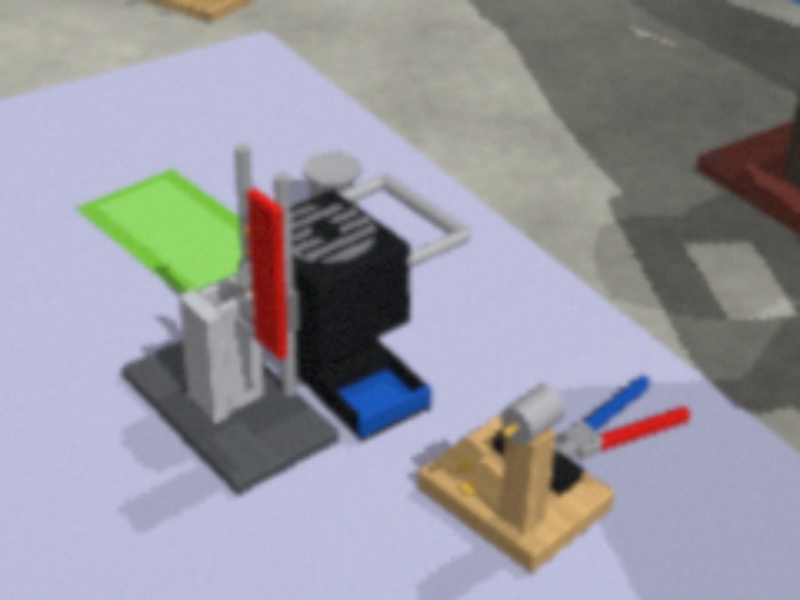

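The picture shows the scene unchanged: every row needs all four keys, so the calls were refused.

```bash
python3 -m inch '[{"x":0,"y":0,"z":0,"roll":0.1386},{"x":0,"y":0,"z":0,"roll":0.1386},{"x":0,"y":0,"z":0,"roll":0.1386},{"x":0,"y":0,"z":0,"roll":0.1386},{"x":0,"y":0,"z":0,"roll":0.1386},{"x":0,"y":0,"z":0,"roll":0.1386},{"x":0,"y":0,"z":0,"roll":0.1386},{"x":0,"y":0,"z":0,"roll":0.1386},{"x":-39,"y":8.7,"z":0,"roll":0},{"x":-39,"y":8.7,"z":0,"roll":0},{"x":-39,"y":8.7,"z":0,"roll":0},{"x":-39,"y":8.7,"z":0,"roll":0}]' 44; python3 -m inch '[{"x":-39,"y":8.7,"z":0,"roll":0},{"x":-39,"y":8.7,"z":0,"roll":0},{"x":-39,"y":8.7,"z":0,"roll":0},{"x":-39,"y":8.7,"z":0,"roll":0},{"x":-39,"y":8.7,"z":0,"roll":0},{"x":-39,"y":8.7,"z":0,"roll":0},{"x":-39,"y":8.7,"z":0,"roll":0},{"x":-39,"y":8.7,"z":0,"roll":0},{"x":-39,"y":8.7,"z":0,"roll":0},{"x":-39,"y":8.7,"z":0,"roll":0},{"x":-39,"y":8.7,"z":0,"roll":0},{"x":-39,"y":8.7,"z":0,"roll":0}]'; python3 -m inch '[{"x":-39,"y":8.7,"z":0,"roll":0},{"x":0,"y":0,"z":0,"roll":0},{"x":0,"y":0,"z":0,"roll":0}]'
python3 - <<'E'
from h import *
s=observe();print(s["tcp_rot"][:,1],s["joint_pos"])
E
```

```text
time: 2.45
eef_pos: [264.7, 435.7, 222.5]
tcp_rot: [[-0.117, 0.993, 0.0], [0.993, 0.117, 0.0], [0.0, 0.0, -1.0]]
ft_force: [0.4, -0.1, -0.2]
grip_width: 44.3
finger_force: 0.0
time: 3.65
eef_pos: [422.8, -17.4, 222.9]
tcp_rot: [[-0.116, 0.993, 0.001], [0.993, 0.116, -0.0], [-0.0, 0.001, -1.0]]
ft_force: [1.3, 1.1, -0.4]
grip_width: 43.9
finger_force: 0.0
time: 3.95
eef_pos: [435.5, -53.9, 222.4]
tcp_rot: [[-0.114, 0.994, -0.001], [0.994, 0.114, 0.001], [0.001, -0.001, -1.0]]
ft_force: [-0.8, 0.8, -0.1]
grip_width: 44.4
finger_force: 0.0
[ 9.93531672e-01  1.13554219e-01 -5.06562995e-04] [-3.03514139e-01 -2.42078472e-01  1.98535585e+00  4.30450788e-04
  1.39905744e+00 -4.17387384e-01]
```

```bash
python3 -m inch '[{"x":0,"y":0,"z":36,"roll":0},{"x":0,"y":0,"z":36,"roll":0},{"x":0,"y":0,"z":36,"roll":0},{"x":0,"y":0,"z":20,"roll":0},{"x":0,"y":0,"z":15.5,"roll":0},{"x":0,"y":0,"z":0,"roll":0},{"x":0,"y":0,"z":0,"roll":0}]'; python3 -m inch '[{"x":0,"y":0,"z":0,"roll":0},{"x":0,"y":0,"z":0,"roll":0},{"x":0,"y":0,"z":0,"roll":0},{"x":0,"y":0,"z":0,"roll":0},{"x":0,"y":0,"z":0,"roll":0},{"x":0,"y":0,"z":0,"roll":0}]' 0
python3 - <<'E'
from h import *
a=read_camera("scene")[130:310,200:440,::-1];b=read_camera("top")[120:280,230:480,::-1]
cv2.imwrite("pics/s2.png",np.vstack([cv2.resize(a,(400,300)),cv2.resize(b,(400,256))]))
E
```

```text
time: 4.65
eef_pos: [435.5, -52.3, 79.4]
tcp_rot: [[-0.117, 0.993, -0.0], [0.993, 0.117, 0.0], [0.0, -0.0, -1.0]]
ft_force: [0.9, -0.2, -0.2]
grip_width: 44.3
finger_force: 0.0
time: 5.25
eef_pos: [435.0, -53.5, 79.0]
tcp_rot: [[-0.116, 0.993, -0.002], [0.993, 0.116, -0.0], [0.0, -0.002, -1.0]]
ft_force: [-4.0, -0.7, 3.3]
grip_width: 10.9
finger_force: 30.0
```

View pics/s2.png

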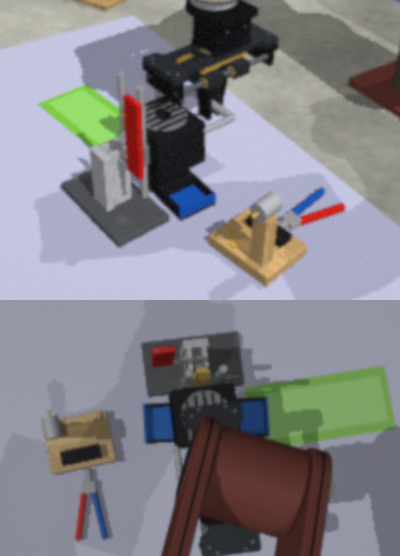

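The picture shows the fingers closed on the handle bar, with nothing else touched. Now I lift slowly.

```bash
python3 -m inch '[{"x":0,"y":0,"z":-3,"roll":0},{"x":0,"y":0,"z":-3,"roll":0},{"x":0,"y":0,"z":-3,"roll":0},{"x":0,"y":0,"z":-3,"roll":0},{"x":0,"y":0,"z":-3,"roll":0},{"x":0,"y":0,"z":-3,"roll":0},{"x":0,"y":0,"z":-3,"roll":0},{"x":0,"y":0,"z":-3,"roll":0}]'; python3 -m inch '[{"x":0,"y":0,"z":-3,"roll":0},{"x":0,"y":0,"z":-3,"roll":0},{"x":0,"y":0,"z":-3,"roll":0},{"x":0,"y":0,"z":-3,"roll":0},{"x":0,"y":0,"z":-3,"roll":0},{"x":0,"y":0,"z":-3,"roll":0},{"x":0,"y":0,"z":-3,"roll":0}]'
python3 - <<'E'
from h import *
a=read_camera("scene")
cv2.imwrite("pics/s3.png",cv2.resize(a[130:310,200:440,::-1],(800,600)))
E
```

```text
time: 6.15
eef_pos: [435.0, -53.5, 102.9]
tcp_rot: [[-0.116, 0.993, -0.001], [0.993, 0.116, -0.0], [0.0, -0.001, -1.0]]
ft_force: [0.3, -5.7, -13.6]
grip_width: 11.3
finger_force: 29.8
time: 6.85
eef_pos: [435.0, -53.5, 123.8]
tcp_rot: [[-0.116, 0.993, -0.001], [0.993, 0.116, -0.0], [-0.0, -0.001, -1.0]]
ft_force: [1.0, -5.5, -13.5]
grip_width: 11.2
finger_force: 29.8
```

View pics/s3.png

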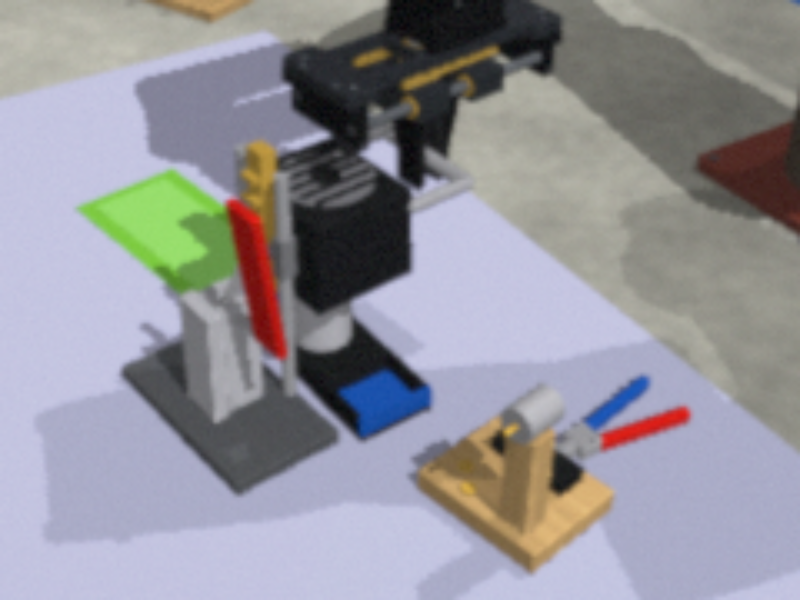

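The picture shows the hood well up with the paddle tilted, so the pawl is riding over a tooth. The hood's near corner is at about crop (410,195). I work out its height.

```bash
python3 - <<'E'
from h import *
p=[523.06,-43.13,.116]
for h in(24,30,59,62,69,75,78): print(h,((proj("scene",T(p,[[-40,45,84+h],[-40,45,15+h],[-94,45,70+h]]))-[200,130])/.3).round().tolist())
E
```

```text
24 [[410.0, 247.0], [407.0, 326.0], [467.0, 236.0]]
30 [[410.0, 240.0], [407.0, 319.0], [467.0, 229.0]]
59 [[411.0, 204.0], [408.0, 287.0], [469.0, 195.0]]
62 [[411.0, 201.0], [408.0, 283.0], [470.0, 191.0]]
69 [[411.0, 192.0], [409.0, 275.0], [470.0, 183.0]]
75 [[411.0, 184.0], [409.0, 268.0], [471.0, 175.0]]
78 [[411.0, 180.0], [409.0, 265.0], [471.0, 172.0]]
```

```bash
for i in 1 2 3; do python3 -m inch '[{"x":0,"y":0,"z":-2,"roll":0},{"x":0,"y":0,"z":-2,"roll":0}]' | egrep "eef_pos|ft_f|width"; done
python3 - <<'E'
from h import *
a=read_camera("scene")
cv2.imwrite("pics/s4.png",cv2.resize(a[130:310,200:440,::-1],(800,600)))
E
```

```text
eef_pos: [435.0, -53.5, 128.0]
ft_force: [-0.6, -5.0, -12.1]
grip_width: 10.9
eef_pos: [435.0, -53.5, 131.9]
ft_force: [-0.5, -5.9, -12.4]
grip_width: 11.0
eef_pos: [435.0, -53.5, 135.8]
ft_force: [-0.4, -5.2, -12.6]
grip_width: 11.0
```

View pics/s4.png

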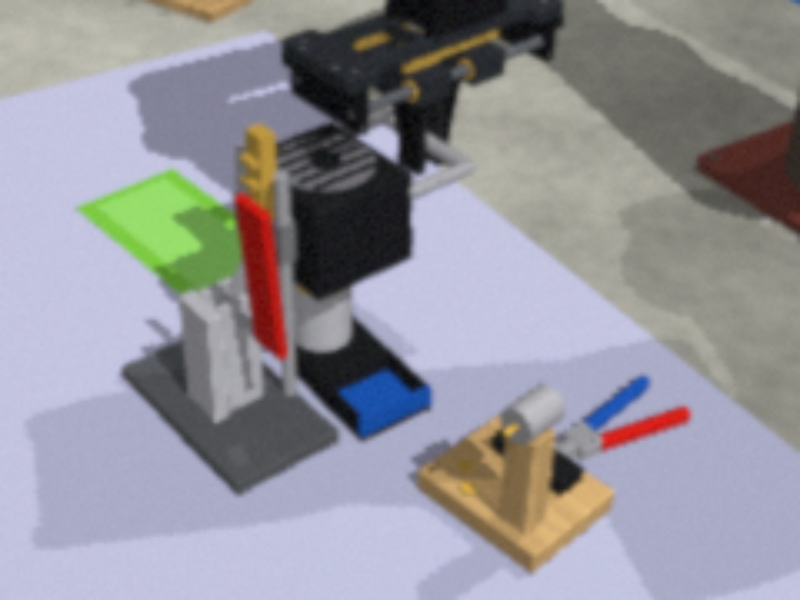

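The picture shows the hood's near corner at about (410,177), which puts the joint near 80 mm, and the tub is clear. I lower it gently to see where the ratchet takes the load.

```bash
for i in 1 2 3 4; do python3 -m inch '[{"x":0,"y":0,"z":1.5,"roll":0},{"x":0,"y":0,"z":0,"roll":0}]' | egrep "eef_pos|ft_f|width"; done
```

```text
eef_pos: [435.0, -53.5, 134.7]
ft_force: [-1.3, -4.3, -8.3]
grip_width: 11.1
eef_pos: [435.0, -53.5, 133.2]
ft_force: [-1.1, -5.0, -9.5]
grip_width: 11.2
eef_pos: [435.0, -53.5, 131.7]
ft_force: [-1.6, -4.8, -8.9]
grip_width: 11.2
eef_pos: [435.0, -53.5, 130.2]
ft_force: [-1.6, -4.8, -8.6]
grip_width: 11.3
```

```bash
for i in 1 2 3; do python3 -m inch '[{"x":0,"y":0,"z":1.5,"roll":0},{"x":0,"y":0,"z":0,"roll":0}]' | egrep "eef_pos|ft_f|width"; done
```

```text
eef_pos: [435.0, -53.5, 128.8]
ft_force: [-1.9, -5.4, -9.4]
grip_width: 11.0
eef_pos: [435.0, -53.5, 127.6]
ft_force: [-3.7, -4.7, -6.0]
grip_width: 10.9
eef_pos: [435.0, -53.5, 127.0]
ft_force: [-8.4, -3.3, 1.9]
grip_width: 11.2
```

```bash
python3 -m inch '[{"x":0,"y":0,"z":0,"roll":0},{"x":0,"y":0,"z":0,"roll":0},{"x":0,"y":0,"z":0,"roll":0},{"x":0,"y":0,"z":0,"roll":0},{"x":0,"y":0,"z":-15,"roll":0},{"x":0,"y":0,"z":-30,"roll":0},{"x":0,"y":0,"z":-40,"roll":0},{"x":-40,"y":-10,"z":-15,"roll":0},{"x":-40,"y":0,"z":0,"roll":0},{"x":-40,"y":0,"z":0,"roll":0},{"x":-40,"y":0,"z":0,"roll":0},{"x":0,"y":0,"z":0,"roll":0}]' 44
python3 - <<'E'
from h import *
a=read_camera("scene")
cv2.imwrite("pics/s5.png",cv2.resize(a[130:330,200:440,::-1],(720,600),interpolation=cv2.INTER_CUBIC))
b=read_camera("top");cv2.imwrite("pics/t5.png",cv2.resize(b[120:280,230:480,::-1],(800,512),interpolation=cv2.INTER_CUBIC))
E
```

```text
time: 10.15
eef_pos: [444.6, -217.4, 225.9]
tcp_rot: [[-0.112, 0.994, 0.001], [0.994, 0.112, -0.002], [-0.002, 0.001, -1.0]]
ft_force: [-0.4, 0.8, -0.1]
grip_width: 43.7
finger_force: 0.0
```

View pics/s5.png

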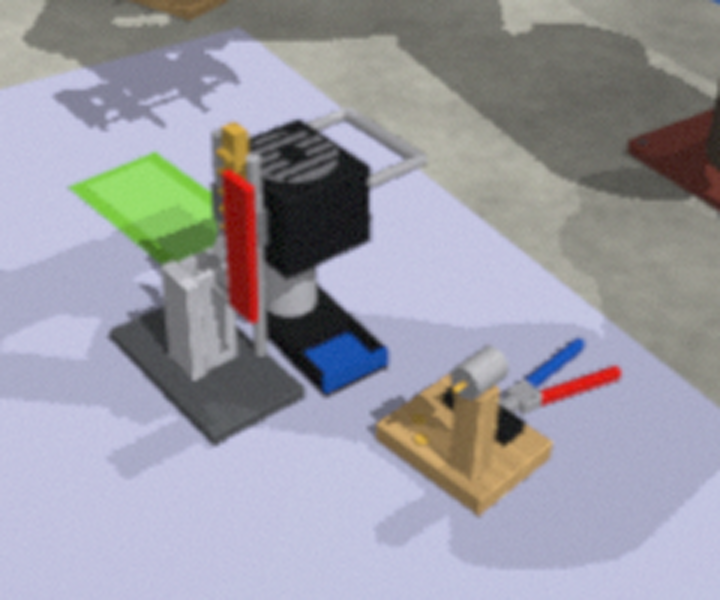

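View pics/t5.png

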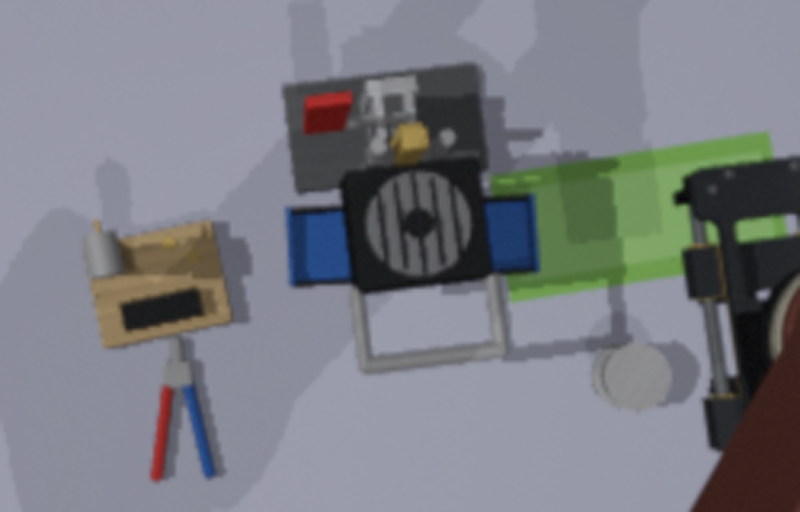

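The pictures show the hood held with its near corner at scene (323,185) px, about 75 by my measure, so it is on the 0.078 tooth. The paddle is upright. The tray's right end is free at top (398,181)–(398,205) px. I check the clearances.

```bash
python3 - <<'E'
from h import *
cr=lambda a:np.array(a)/3.2+[230,120]
cs=lambda a:np.array(a)/3+[200,130]
print("bar arm outer right",unproj("top",cr([[507,345],[497,283],[493,275]]),148))
t=("top",[[30,95,20],[-30,95,20],[30,-95,20],[-30,-95,20]],cr([(287,209),(292,286),(536,195.5),(538,272)]))
s=("scene",[[30,95,20],[-30,95,20]],cs([(326,379),(387,349)]))
print(fit([t],[523,-52,.1]));print(fit([t,s],[523,-52,.1]))
img=cv2.imread("pics/t5.png");hsv=cv2.cvtColor(read_camera("top")[:,:,::-1].copy(),cv2.COLOR_BGR2HSV)
m=cv2.inRange(hsv,(100,120,40),(125,255,255))
for lo,hi in((315,342),(375,402)):
    mm=m.copy();mm[:,:lo]=0;mm[:,hi:]=0;mm[225:]=0;mm[:170]=0
    y,x=np.nonzero(mm);print("blue",x.min(),x.max(),y.min(),y.max(),unproj("top",quad(mm)[0],15).round(0)[:,:2].tolist())
E
```

```text
bar arm outer right [[ 443.90783059 -101.13114396  148.        ]
 [ 484.81989662  -95.41495126  148.        ]
 [ 490.13674566  -92.88552536  148.        ]]
(array([ 5.22889397e+02, -5.26896214e+01,  4.30560592e-02]), [[0.3, 0.3], [0.5, 0.3], [0.1, 0.4], [1.1, 0.4]])
(array([ 5.22602069e+02, -5.17929539e+01,  4.59129434e-02]), [[0.7, 0.1], [0.9, 0.5], [0.4, 0.4], [0.7, 0.4], [1.1, 0.5], [0.1, 0.5]])
blue 320 339 185 208 [[493.0, 43.0], [549.0, 42.0], [549.0, -4.0], [493.0, -4.0]]
blue 381 397 181 204 [[554.0, -105.0], [557.0, -143.0], [501.0, -148.0], [498.0, -110.0]]
```

```bash
python3 -m inch '[{"x":0,"y":0,"z":0,"roll":0.07},{"x":24,"y":28.5,"z":0,"roll":0},{"x":24,"y":28.5,"z":0,"roll":0},{"x":24,"y":28.5,"z":0,"roll":0},{"x":0,"y":0,"z":0,"roll":0},{"x":0,"y":0,"z":0,"roll":0}]' 87; python3 -m inch '[{"x":0,"y":0,"z":30,"roll":0},{"x":0,"y":0,"z":30,"roll":0},{"x":0,"y":0,"z":30,"roll":0},{"x":0,"y":0,"z":20,"roll":0},{"x":0,"y":0,"z":0,"roll":0},{"x":0,"y":0,"z":0,"roll":0}]'
```

```text
time: 10.9
eef_pos: [526.3, -135.6, 225.4]
tcp_rot: [[-0.05, 0.999, -0.001], [0.999, 0.05, 0.0], [0.0, -0.001, -1.0]]
ft_force: [-0.6, -0.7, 0.1]
grip_width: 82.2
finger_force: 0.0
time: 11.5
eef_pos: [525.8, -137.8, 116.0]
tcp_rot: [[-0.046, 0.999, -0.0], [0.999, 0.046, 0.0], [0.0, -0.0, -1.0]]
ft_force: [-0.5, 0.5, 0.4]
grip_width: 87.0
finger_force: 0.0
```

```bash
python3 -m inch '[{"x":-4.5,"y":1,"z":0,"roll":0},{"x":0,"y":0,"z":25,"roll":0},{"x":0,"y":0,"z":25,"roll":0},{"x":0,"y":0,"z":25,"roll":0},{"x":0,"y":0,"z":20,"roll":0},{"x":0,"y":0,"z":10,"roll":0},{"x":0,"y":0,"z":7,"roll":0},{"x":0,"y":0,"z":0,"roll":0},{"x":0,"y":0,"z":0,"roll":0}]'; python3 -m inch '[{"x":0,"y":0,"z":0,"roll":0},{"x":0,"y":0,"z":0,"roll":0},{"x":0,"y":0,"z":0,"roll":0},{"x":0,"y":0,"z":0,"roll":0},{"x":0,"y":0,"z":0,"roll":0},{"x":0,"y":0,"z":0,"roll":0}]' 40
```

```text
time: 12.4
eef_pos: [528.5, -142.5, 4.7]
tcp_rot: [[-0.046, 0.999, 0.002], [0.999, 0.046, -0.001], [-0.001, 0.002, -1.0]]
ft_force: [-0.6, 0.5, 0.2]
grip_width: 87.2
finger_force: 0.0
time: 13.0
eef_pos: [527.5, -142.1, 3.7]
tcp_rot: [[-0.046, 0.999, -0.0], [0.999, 0.046, -0.0], [-0.0, -0.0, -1.0]]
ft_force: [-0.8, -0.0, 2.6]
grip_width: 59.7
finger_force: 30.0
```

```bash
python3 -m inch '[{"x":-4,"y":0,"z":0,"roll":0},{"x":-8,"y":0,"z":0,"roll":0},{"x":-11,"y":0,"z":0,"roll":0},{"x":-11,"y":0,"z":0,"roll":0},{"x":-11,"y":0,"z":0,"roll":0},{"x":-11,"y":0,"z":0,"roll":0},{"x":-11,"y":0,"z":0,"roll":0},{"x":-11,"y":0,"z":0,"roll":0},{"x":-11,"y":0,"z":0,"roll":0},{"x":-11,"y":0,"z":0,"roll":0}]';  python3 -m inch '[{"x":-10,"y":2.5,"z":0,"roll":0},{"x":-10,"y":2.5,"z":0,"roll":0},{"x":-10,"y":2.5,"z":0,"roll":0},{"x":-10,"y":2.5,"z":0,"roll":0},{"x":-10,"y":2.5,"z":0,"roll":0},{"x":-10,"y":2.5,"z":0,"roll":0},{"x":-10,"y":2.5,"z":0,"roll":0},{"x":-7,"y":1.5,"z":0,"roll":0},{"x":0,"y":0,"z":0,"roll":0}]'; python3 -m inch '[{"x":0,"y":0,"z":0,"roll":-0.02},{"x":0,"y":0,"z":0,"roll":-0.02},{"x":0,"y":0,"z":0,"roll":-0.02},{"x":0,"y":0,"z":0,"roll":-0.02},{"x":0,"y":0,"z":0,"roll":-0.02},{"x":0,"y":0,"z":0,"roll":0},{"x":0,"y":0,"z":0,"roll":0}]'
python3 - <<'E'
from h import *
b=read_camera("top");cv2.imwrite("pics/t6.png",cv2.resize(b[110:310,300:520,::-1],(660,600),interpolation=cv2.INTER_CUBIC))
a=read_camera("scene");cv2.imwrite("pics/s6.png",a[:,:,::-1])
E
```

```text
time: 14.0
eef_pos: [532.2, -243.0, 3.7]
tcp_rot: [[-0.046, 0.999, 0.0], [0.999, 0.046, 0.0], [0.0, 0.0, -1.0]]
ft_force: [0.3, 4.7, 6.3]
grip_width: 59.7
finger_force: 30.0
time: 14.9
eef_pos: [554.8, -320.4, 3.8]
tcp_rot: [[-0.045, 0.999, 0.001], [0.999, 0.045, -0.002], [-0.002, 0.001, -1.0]]
ft_force: [0.8, -3.1, 1.8]
grip_width: 59.6
finger_force: 30.0
time: 15.6
eef_pos: [554.8, -317.8, 3.8]
tcp_rot: [[-0.146, 0.989, 0.0], [0.989, 0.146, -0.0], [-0.0, 0.0, -1.0]]
ft_force: [1.2, 1.1, 6.1]
grip_width: 59.5
finger_force: 30.0
```

View pics/t6.png

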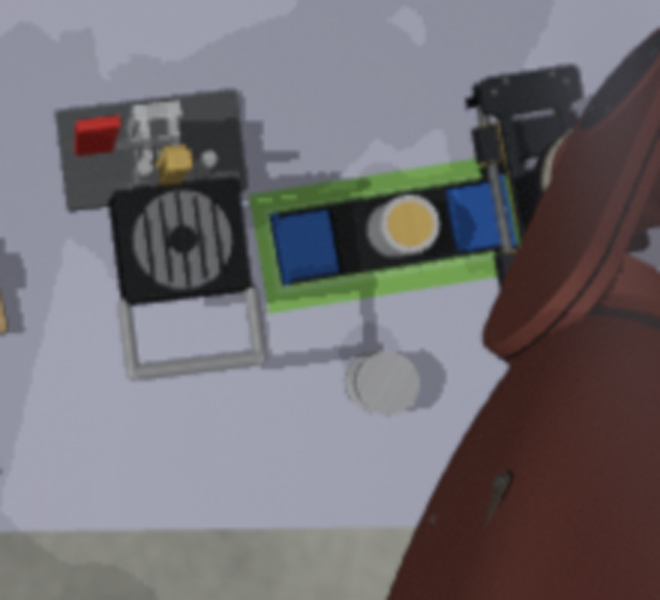

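The picture shows the tray on the pad, parallel to it and well centred, with the tub at crop (405,225). I release it and measure.

```bash
python3 -m inch '[{"x":0,"y":0,"z":0,"roll":0},{"x":0,"y":0,"z":0,"roll":0},{"x":0,"y":0,"z":0,"roll":0},{"x":0,"y":0,"z":0,"roll":0},{"x":0,"y":0,"z":-10,"roll":0},{"x":0,"y":0,"z":-40,"roll":0},{"x":0,"y":0,"z":-50,"roll":0},{"x":0,"y":0,"z":-50,"roll":0},{"x":0,"y":0,"z":-50,"roll":0},{"x":0,"y":0,"z":-50,"roll":0},{"x":-40,"y":-40,"z":0,"roll":0},{"x":-40,"y":-40,"z":0,"roll":0}]' 87; python3 -m inch '[{"x":-40,"y":0,"z":0,"roll":0},{"x":-40,"y":0,"z":0,"roll":0},{"x":-40,"y":0,"z":0,"roll":0},{"x":0,"y":0,"z":0,"roll":0}]' 0
python3 - <<'E'
from h import *
b=read_camera("top")[:,:,::-1].copy();cv2.imwrite("pics/t7.png",cv2.resize(b[150:230,370:490],(800,533),interpolation=cv2.INTER_CUBIC))
hsv=cv2.cvtColor(b,cv2.COLOR_BGR2HSV)
g=cv2.inRange(hsv,(40,80,60),(80,255,255));X=unproj("top",quad(g)[0],1);print("pad",X.round(1)[:,:2].tolist(),X.mean(0))
bl=cv2.inRange(hsv,(100,120,30),(125,255,255));bl[:,:385]=0
y,x=np.nonzero(bl);
if len(x):
    c=cv2.boxPoints(cv2.minAreaRect(np.c_[x,y].astype(np.float32)));X=unproj("top",c,12);print("tray",X.round(1)[:,:2].tolist(),X.mean(0))
print(observe()["joint_pos"])
E
```

```text
time: 16.9
eef_pos: [496.2, -399.0, 258.0]
tcp_rot: [[-0.149, 0.989, 0.005], [0.989, 0.149, -0.005], [-0.005, 0.004, -1.0]]
ft_force: [0.5, -1.0, -0.9]
grip_width: 87.1
finger_force: 0.0
time: 17.3
eef_pos: [510.9, -521.3, 251.8]
tcp_rot: [[-0.142, 0.99, -0.002], [0.99, 0.142, -0.0], [0.0, -0.002, -1.0]]
ft_force: [-0.9, 0.1, -0.0]
grip_width: 63.0
finger_force: 0.0
pad [[574.3, -114.1], [606.9, -330.9], [509.7, -343.1], [477.5, -127.6]] [ 542.08934865 -228.94107652    1.        ]
tray [[584.5, -104.2], [858.3, -744.0], [728.0, -792.3], [458.5, -156.5]] [ 657.29555484 -449.25146217   12.        ]
[-9.00599895e-01  4.56529096e-01  1.17525635e+00 -2.27150032e-04
  1.51164005e+00 -1.04405939e+00]
```

View pics/t7.png

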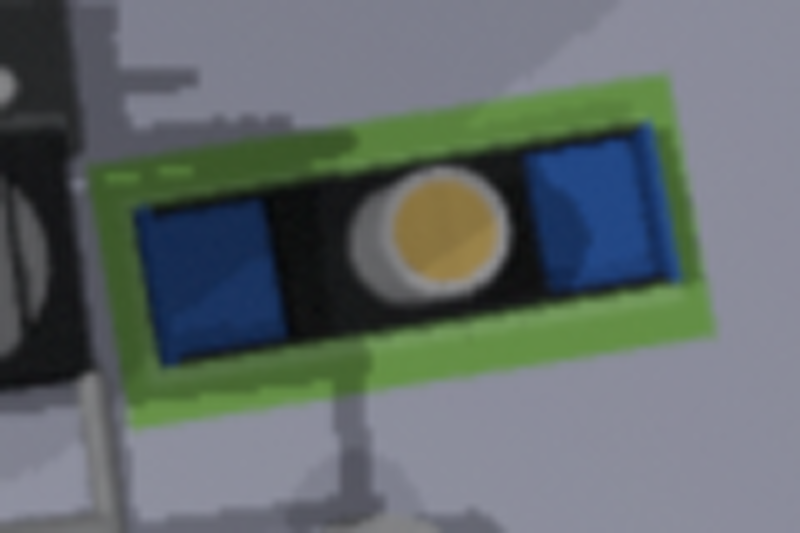

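The picture shows the tray flat and inside the pad's borders, with its corners at crop (135,210), (652,123), (682,280) and (165,367). I compute the offset and the paddle approach.

```bash
python3 - <<'E'
from h import *
cr=lambda a:np.array(a)/6.6667+[370,150]
L=lambda a,b,z:[[a,b,z],[a,-b,z],[-a,-b,z],[-a,b,z]]
print("tray",fit([("top",L(30,95,20),cr([(135,209),(652,122),(683,281),(165,367)]))],[540,-229,.145]))
print("pad",fit([("top",L(50,110,1),cr([(88,165),(668,75),(717,338),(130,428)]))],[540,-229,.145]))
p=[523.06,-43.13,.116]
read_camera("scene");read_camera("top")
for c in("scene","top"):
  print(c,[d for d in mark_of(c,"pawl_paddle")[:1]],[d for d in mark_of(c,"hood_top")[:1]])
for x in(66,70,74,78,82): print(x,T(p,[x,50,200]).round(1),[proj(c,T(p,[x,50,200])).round(1).tolist() for c in("scene","top")])
# red top face extents in top view
h=cv2.cvtColor(read_camera("top")[:,:,::-1].copy(),cv2.COLOR_BGR2HSV)
m=cv2.inRange(h,(0,150,80),(8,255,255))|cv2.inRange(h,(172,150,80),(180,255,255));m[:130]=0;m[175:]=0;m[:,:315]=0;m[:,350:]=0
b=quad(m)[0];print(b.round(1).tolist(),unproj("top",b,200).round(1).tolist())
E
```

```text
tray (array([ 5.41491170e+02, -2.27878266e+02,  1.54740901e-01]), [[0.3, 0.4], [0.3, 0.2], [0.3, 0.2], [0.2, 0.3]])
pad (array([ 5.40844668e+02, -2.29883847e+02,  1.41987637e-01]), [[0.3, 0.2], [0.3, 0.2], [0.0, 0.1], [0.0, 0.3]])
scene [{'uv': [282.6, 187.0], 'p': 0.74}] [{'uv': [293.6, 179.7], 'p': 0.96}]
top [{'uv': [328.7, 154.6], 'p': 0.81}] [{'uv': [355.5, 190.2], 'p': 0.96}]
66 [[582.8  14.2 200. ]] [[[285.1, 186.6]], [[333.6, 159.1]]]
70 [[586.8  14.6 200. ]] [[[283.5, 187.2]], [[333.3, 157.1]]]
74 [[590.8  15.1 200. ]] [[[281.9, 187.9]], [[333.1, 155.2]]]
78 [[594.7  15.6 200. ]] [[[280.2, 188.6]], [[332.8, 153.2]]]
82 [[598.7  16.  200. ]] [[[278.6, 189.2]], [[332.6, 151.3]]]
[[320.8999938964844, 152.89999389648438], [336.20001220703125, 144.1999969482422], [340.29998779296875, 151.3000030517578], [325.0, 160.0]] [[595.7, 39.4, 200.0], [613.0, 8.5, 200.0], [598.5, 0.5, 200.0], [581.2, 31.4, 200.0]]
```

```bash
python3 -m inch '[{"x":20,"y":4,"z":0,"roll":0.026},{"x":40,"y":8,"z":0,"roll":0},{"x":40,"y":8,"z":0,"roll":0},{"x":40,"y":8,"z":0,"roll":0},{"x":40,"y":8,"z":0,"roll":0},{"x":40,"y":8,"z":0,"roll":0},{"x":40,"y":8,"z":0,"roll":0},{"x":40,"y":8,"z":0,"roll":0},{"x":40,"y":8,"z":0,"roll":0},{"x":40,"y":8,"z":0,"roll":0},{"x":40,"y":8,"z":0,"roll":0},{"x":40,"y":8,"z":0,"roll":0}]' 0;  python3 -m inch '[{"x":40,"y":5,"z":0,"roll":0},{"x":23,"y":0,"z":0,"roll":0},{"x":0,"y":0,"z":0,"roll":0},{"x":0,"y":0,"z":0,"roll":0}]'
```

```text
time: 18.9
eef_pos: [547.8, -47.0, 254.3]
tcp_rot: [[-0.121, 0.993, 0.001], [0.993, 0.121, -0.0], [-0.0, 0.001, -1.0]]
ft_force: [1.0, -1.7, 0.6]
grip_width: 0.7
finger_force: 0.0
time: 19.3
eef_pos: [545.4, 14.4, 254.1]
tcp_rot: [[-0.122, 0.993, 0.001], [0.993, 0.122, -0.001], [-0.001, 0.001, -1.0]]
ft_force: [0.1, 0.1, -0.4]
grip_width: 0.7
finger_force: 0.0
```

```bash
python3 -m inch '[{"x":-3,"y":0,"z":25,"roll":0},{"x":0,"y":0,"z":30,"roll":0},{"x":0,"y":0,"z":26,"roll":0},{"x":0,"y":0,"z":0,"roll":0},{"x":0,"y":5,"z":0,"roll":0},{"x":0,"y":5,"z":0,"roll":0},{"x":0,"y":5,"z":0,"roll":0},{"x":0,"y":0,"z":0,"roll":0}]'; for i in 1 2 3 4 ; do python3 -m inch '[{"x":0,"y":5,"z":0,"roll":0},{"x":0,"y":0,"z":0,"roll":0}]' | egrep "eef|ft_f"; done
```

```text
time: 20.1
eef_pos: [562.4, 12.6, 174.0]
tcp_rot: [[-0.12, 0.993, 0.003], [0.993, 0.12, -0.0], [-0.001, 0.003, -1.0]]
ft_force: [0.3, -0.5, 0.1]
grip_width: 0.3
finger_force: 0.0
eef_pos: [566.4, 13.5, 172.9]
ft_force: [-0.2, -0.9, 0.1]
eef_pos: [571.2, 14.0, 172.6]
ft_force: [-0.0, -0.5, -0.4]
eef_pos: [576.2, 14.6, 172.6]
ft_force: [-1.2, -0.6, -0.4]
eef_pos: [581.2, 15.2, 172.6]
ft_force: [-0.5, 0.5, -0.4]
```

```bash
for i in 1 2 3 4 5; do python3 -m inch '[{"x":0,"y":2.5,"z":0,"roll":0},{"x":0,"y":2.5,"z":0,"roll":0},{"x":0,"y":0,"z":0,"roll":0}]' | egrep "time|eef|ft_f"; done
python3 - <<'E'
from h import *
for c in("scene","top"):
  read_camera(c);print(c,[mark_of(c,n)[:1] for n in("pawl_paddle","hood_top","hood_handle")])
E
```

```text
time: 21.2
eef_pos: [585.5, 15.7, 172.4]
ft_force: [-0.9, -0.3, 1.7]
time: 21.5
eef_pos: [590.6, 16.4, 172.4]
ft_force: [-3.8, -1.2, 1.3]
time: 21.8
eef_pos: [596.4, 17.1, 172.7]
ft_force: [-0.2, -0.4, 0.2]
time: 22.1
eef_pos: [600.9, 17.6, 172.6]
ft_force: [-0.2, 0.2, -0.0]
time: 22.4
eef_pos: [605.8, 18.2, 172.5]
ft_force: [-0.7, -0.2, 0.6]
scene [[{'uv': [273.9, 192.8], 'p': 0.85}], [{'uv': [293.0, 204.5], 'p': 0.84}], [{'uv': [270.7, 193.4], 'p': 0.36}]]
top [[{'uv': [355.5, 196.2], 'p': 0.74}], [{'uv': [356.7, 192.2], 'p': 0.97}], []]
```

The hood is sinking: its top mark moved from scene row 180 to 204. I push a little further and hold.

```bash
python3 -m inch '[{"x":0,"y":2,"z":0,"roll":0},{"x":0,"y":2,"z":0,"roll":0},{"x":0,"y":0,"z":0,"roll":0},{"x":0,"y":0,"z":0,"roll":0},{"x":0,"y":0,"z":0,"roll":0},{"x":0,"y":0,"z":0,"roll":0},{"x":0,"y":0,"z":0,"roll":0},{"x":0,"y":0,"z":0,"roll":0},{"x":0,"y":0,"z":0,"roll":0},{"x":0,"y":0,"z":0,"roll":0},{"x":0,"y":0,"z":0,"roll":0},{"x":0,"y":0,"z":0,"roll":0}]' | egrep "eef|ft_f"; cat > k.py <<'E'
from h import *
p=[523.06,-43.13,.116]
a=read_camera("scene");read_camera("top")
for c in("scene","top"): print(c,[mark_of(c,n)[:1] for n in("pawl_paddle","hood_top","hood_handle")])
for h in(0,5,14,30): print(h,[proj(c,T(p,[[0,0,84+h],[-88,0,70+h]])).round(1).tolist() for c in("scene","top")])
E
python3 k.py;python3 -m inch '[{"x":0,"y":0,"z":0,"roll":0},{"x":0,"y":0,"z":0,"roll":0},{"x":0,"y":0,"z":0,"roll":0},{"x":0,"y":0,"z":0,"roll":0},{"x":0,"y":0,"z":0,"roll":0},{"x":0,"y":0,"z":0,"roll":0},{"x":0,"y":0,"z":0,"roll":0},{"x":0,"y":0,"z":0,"roll":0},{"x":0,"y":0,"z":0,"roll":0},{"x":0,"y":0,"z":0,"roll":0},{"x":0,"y":0,"z":0,"roll":0},{"x":0,"y":0,"z":0,"roll":0}]' | egrep "eef|ft_f";python3 k.py|head -2
```

```text
eef_pos: [609.5, 18.6, 172.5]
ft_force: [-0.5, 0.0, -0.5]
scene [[{'uv': [271.7, 193.1], 'p': 0.86}], [{'uv': [296.2, 207.1], 'p': 0.68}], [{'uv': [321.2, 202.0], 'p': 0.89}]]
top [[], [{'uv': [355.5, 189.7], 'p': 0.97}], []]
0 [[[297.1, 209.9], [325.6, 201.5]], [[357.6, 193.1], [362.2, 231.5]]]
5 [[[297.1, 208.1], [325.7, 199.9]], [[357.8, 192.9], [362.4, 231.6]]]
14 [[[297.1, 205.0], [325.8, 196.8]], [[358.1, 192.6], [362.8, 231.6]]]
30 [[[297.0, 199.3], [326.0, 191.4]], [[358.8, 192.0], [363.5, 231.7]]]
eef_pos: [609.4, 18.6, 172.5]
ft_force: [-0.5, -0.2, 0.1]
scene [[{'uv': [265.5, 192.4], 'p': 0.67}], [{'uv': [296.4, 208.1], 'p': 0.68}], [{'uv': [297.4, 236.9], 'p': 0.64}]]
top [[], [{'uv': [357.9, 189.0], 'p': 0.8}], []]
```

```bash
cat > m.py <<'E'
from h import *
p=[523.06,-43.13,.116]
a0=cv2.imread("pics/scene0.png");a=read_camera("scene")[:,:,::-1].copy()
cv2.imwrite("pics/now.png",a)
def best(t,img,u,v):
    R=img[v-4:v+t.shape[0]+22,u-4:u+t.shape[1]+4];S=cv2.matchTemplate(cv2.resize(R,None,fx=4,fy=4,interpolation=3),cv2.resize(t,None,fx=4,fy=4,interpolation=3),cv2.TM_CCOEFF_NORMED)
    _,m,_,l=cv2.minMaxLoc(S);return round(m,3),l[0]/4-4,l[1]/4-4
for nm,u,v,w,h in(("barend",327,194,18,14),("hoodcorner",308,196,18,18),("grille",290,190,25,20)):
    print(nm,best(a0[v:v+h,u:u+w],a,u,v))
for z in(30,14,5,0): print(z,proj("scene",T(p,[[-94,45,70+z],[-40,45,84+z],[0,0,84+z]])).round(1).tolist())
E
python3 m.py
```

```text
barend (0.974, 0.0, 10.0)
hoodcorner (0.98, 0.0, 10.0)
grille (0.964, 0.0, 10.0)
30 [[340.2, 198.8], [322.9, 202.0], [297.0, 199.3]]
14 [[339.9, 204.3], [322.8, 207.7], [297.1, 205.0]]
5 [[339.7, 207.3], [322.7, 210.8], [297.1, 208.1]]
0 [[339.6, 209.0], [322.6, 212.6], [297.1, 209.9]]
```

The shift is 10 px, which matches a joint of about 0, so the hood is all the way down. I back off, rise and make a last check.

```bash
python3 -m inch '[{"x":0,"y":-8,"z":0,"roll":0},{"x":0,"y":-15,"z":0,"roll":0},{"x":0,"y":-20,"z":0,"roll":0},{"x":0,"y":-12,"z":-10,"roll":0},{"x":0,"y":0,"z":-40,"roll":0},{"x":0,"y":0,"z":-40,"roll":0},{"x":0,"y":-30,"z":-20,"roll":0},{"x":0,"y":-40,"z":0,"roll":0},{"x":0,"y":-40,"z":0,"roll":0},{"x":0,"y":-40,"z":0,"roll":0},{"x":0,"y":0,"z":0,"roll":0},{"x":0,"y":0,"z":0,"roll":0}]'; python3 m.py|head -3; python3 - <<'E'
from h import *
for c in("scene","top"):
    a0=cv2.imread(f"pics/{c}0.png");a=read_camera(c)[:,:,::-1].copy()
    print(c,{n:[(round(d["p"],2),np.round(d["uv"]).tolist()) for d in mark_of(c,n)[:1]] for n in("pawl_paddle","project","spool","cutters","tray","pad")})
E
```

```text
time: 27.25
eef_pos: [405.8, -6.0, 283.1]
tcp_rot: [[-0.119, 0.993, 0.003], [0.993, 0.119, -0.0], [-0.001, 0.003, -1.0]]
ft_force: [0.6, -0.1, 0.5]
grip_width: 0.3
finger_force: 0.0
barend (0.976, 0.0, 10.0)
hoodcorner (0.98, 0.0, 10.0)
grille (0.958, 0.0, 10.0)
scene {'pawl_paddle': [(0.69, [285.0, 187.0])], 'project': [(0.75, [352.0, 279.0])], 'spool': [(0.69, [298.0, 189.0])], 'cutters': [(0.69, [385.0, 259.0])], 'tray': [(0.66, [261.0, 203.0])], 'pad': [(0.6, [260.0, 202.0])]}
top {'pawl_paddle': [(0.76, [331.0, 150.0])], 'project': [(0.89, [282.0, 208.0])], 'spool': [(0.57, [421.0, 236.0])], 'cutters': [(0.74, [286.0, 253.0])], 'tray': [(0.87, [430.0, 186.0])], 'pad': [(0.73, [279.0, 207.0])]}
```

```bash
python3 -c "
from bench import *
print(job_done())"
```

```text
the job is handed in; nothing more can be done
None
```

The job is handed in at about 27 s: the tray lies flat on the green pad (about 2 mm off centre, under 1° out of line by my measurement), the hood is all the way down, and the project, spool and cutters showed no movement.

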